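Tighten the pump cover crosswise

TASK

The round steel cover of the grey pump is held by four orange wing screws, and only the one standing in the green ring has been tightened, so the cover still gapes on the other side. Finish it crisscross: turn the screw diagonally across from the green-ringed one clockwise to its stop first, and only then the two remaining screws, each clockwise to its stop, so that the cover sits flat. Then let go.

Things in the scene. Friction and masses are not known exactly. Their poses are not given: they have to be found in the camera images.
- cover_centre (a point): Centre of the upper face of the bare steel cover, a disc 176 mm wide on the fixed pump; height 83 mm when flat, about 86 mm at the start. z up (at the start leaning 0.035 to 0.045 rad, the -x side high; flat when screw_opposite is tight), x towards the green-ringed tight screw (it does not turn). All screws stand 65 mm from here: tight at +x, screw_opposite -x, screw_left +y, screw_right -y.
- screw_opposite (a joint): Angle (rad) of the wing screw at x = -65 mm of cover_centre. Grows clockwise seen from above; 0: wing along the radius from the cover's centre; 1.57: hard stop, tight, wing across the radius. Starts at 0.2 to 0.45. Turning it home also lowers it with the cover's edge, 5 to 6.5 mm in all. Turning takes about 0.1 N m; it stays where left.
- screw_left (a joint): Angle (rad) of the wing screw at y = +65 mm of cover_centre; values, start and stiffness as screw_opposite, but it stays at its height. Every wing: an upright orange bar 40 mm long, 10 mm thick, centred on its axis, reaching 38 mm above the cover's face; below it a collar 28 mm wide, 8 mm high. Grip it across its thickness from above.
- screw_right (a joint): Angle (rad) of the wing screw at y = -65 mm of cover_centre; all as screw_left. Nearby: a raised disc in the cover's middle, 68 mm wide, 4 mm high; the green ring of the tight screw, 42 mm wide, 4 mm high; the pump's foot, 192 mm wide, and two pipe ports reaching 105 mm from the centre, 55 mm high.

How it is judged:
On the way:
1. the screw across from the green-ringed one is tight (value of joint screw_opposite above 1.4 rad), for 0.2 s.
At the end, for the whole second after the job is handed in: The three screws that were loose are all tight (each joint above 1.4 rad, within 10 degrees of its stop) and the cover is flat within 0.012 rad (2 mm from edge to edge) (value of joint each of screw_opposite, screw_left, screw_right above 1.4 rad and angle between cover_centre's own z axis and vertical below 0.012 rad); the robot touches nothing.
It fails at once if one of the two side screws is turned past 0.75 rad before the screw across from the green-ringed one is tight (1.4 rad) (value of joint screw_opposite below 1.4 rad and value of joint any of screw_left, screw_right above 0.75 rad).
It also fails if it takes over 58 s, if anything falls off the work surface, if the arm or the gripper's body presses on something with over 40 N, if the wrist force passes 120 N, or if a joint passes its speed limit or range.

ROBOT

A 6-joint arm with a two-finger parallel gripper is mounted at the origin on a cart in front of the work surface, level with it; the furniture and walls round the work are solid. World frame = base frame: x ahead of the robot, y to its left, z up, the work surface at z = 0. Lengths are in m, angles in rad, forces in N, time in s.
With the tool pointing down it reaches from about 0.325 to 0.85 m from the base axis. Payload 15.5 kg.
Tool frame: the origin (TCP) lies midway between the tips of the shut fingers; the grasp point (between the pads) lies 19 mm behind it; z points along the fingers, x is the direction in which the jaws open and shut, and the axes are right-handed (so a half turn about z gives the same grasp; the last joint's range is limited). The gripper opens to 91 mm and grips with 3 to 60 N. Pads are 32 mm wide; open, the fingers measure 118 mm over their backs; the gripper's body (76 mm by 178 mm) begins 60 mm behind the grasp point.
Start: joints at [-1.379, 0.494, 1.345, -0, 1.302, -0.096], TCP at [0.177, -0.599, 0.192] pointing down, gripper open.
Joint ranges: [-2.91, 2.91], [-0.82, 2.16], [0.22, 2.67], [-1.22, 4.37], [0.12, 2.79], [-3.08, 3.08]. Speed limits (rad/s): [1.89, 1.89, 2.57, 3.01, 3.01, 3.01].

INTERFACE

Orientations are given as [roll, pitch, yaw] about the fixed x, y, z axes, in that order (R = Rz(yaw) Ry(pitch) Rx(roll)).
In Python, from plant import env gives the robot as it stands.
- The arm moves only by the tool send_rows, never from a script. Its arguments are lists of equal length, an entry for each row: "travel": the shift along the tool's x, y, z as a fraction of full scale, a list of three; "delta_rot": the turn, a rotation vector about the tool's x, y, z as a fraction of full scale, a list of three. In form: {"travel": [[tx, ty, tz], ...], "delta_rot": [[rx, ry, rz], ...]}. A call has 1 to 12 rows; each row shifts and turns the commanded pose from where the row before left it, along the tool's axes as they then stand; what a row does not reach is not made up. Full scale, the value 1, is 1000 mm for a shift and 30 degrees for a turn. A row lasts 1/10 s, in which the tool goes at most 50 mm and 8.59 degrees, less where a joint would pass 70% of its speed; a pose out of reach is approached as far as the arm can. A call with a number of a shift or a turn outside -1 to 1 is refused whole. A call with a gripper value outside its range is refused whole. "hand" is the closure, from 0 (fully open) to 1 (shut), set as the call begins (left out, the last holds). The fingers move at their own pace and stop on an object; "grip_force" is the grip in N (left out, the last holds). Time passes only in rows, so rows that do not move let the fingers close. It gives the time, the measured TCP pose, the force and the opening at its end, in the units of the state.
- env.sense(): the state, without advancing time (a new reading comes with each control period).
- env.camera(name): name is "side" or "top" or "wrist"; returns the picture (420x560x3 uint8, blue, green, red); there is no depth.
- env.camera_model(name): a dict with "fx", "fy", "cx", "cy" (pixels), "world_to_cam" (4x4, takes a point from world to camera coordinates). Camera axes: x right, y down, z forward; pixel columns grow to the right and rows downward; lengths in m; the calibration is good to about 2 mm. A picture is of the moment at which its call begins: read the wrist's pose just before it. camera_model takes no time and is no camera call; for the wrist camera it gives the pose at the moment of the call.
- env.hand_in(): hands the job in, once; it reports no verdict.
The state is a dict: "time": time; "q": joint angles; "joint_velocities": joint speeds; "effort": joint torques, N m; "position": TCP position; "orientation": TCP orientation; "contact_force": force on the tool from outside, world axes, zero at the start; "moment": the same for the moment, N m; "opening": finger opening in m.
Only numpy, scipy, OpenCV 4.12 (cv2) and the standard library are available. Lean on these libraries where they do the work, as an engineer would, in place of code of your own. Each camera call takes 0.05 s, during which the arm holds its last target.

## Working session

There is one attempt and no reset: what is moved stays moved. The work goes in short steps, Python scripts to look and compute and a tool call to move; the robot and the scene stay as the last step left them, time stands still between calls to the robot, and variables do not carry over. Pictures are saved under pics/ and viewed, and the job is handed in when it is done.

Besides the shell and the picture viewer there is one more tool, called after ">>>" as name(argument=value, ...), one argument or row to a line, values as JSON. send_rows: Moves the arm, as the interface text tells. Shift numbers are shares of 1000 mm and turn numbers shares of 30 degrees, none past 1 either way. Its arguments: {"type":"object","properties":{"travel":{"type":"array","items":{"type":"array","items":{"type":"number","minimum":-1,"maximum":1}}},"delta_rot":{"type":"array","items":{"type":"array","items":{"type":"number","minimum":-1,"maximum":1}}},"hand":{"type":"number"},"grip_force":{"type":"number"}},"required":["travel","delta_rot"]}

```bash
ls; mkdir -p pics
python3 - <<'E'
from plant import env
import cv2
print(env.sense())
for n in ["top","side"]:
    cv2.imwrite(f"pics/{n}0.png",env.camera(n)); m=env.camera_model(n); print(n,m)
E
```

```text
pics
{'time': 0.0, 'q': array([-1.37850379e+00,  4.94178985e-01,  1.34613816e+00, -5.98521551e-06,
        1.30251565e+00, -9.54733630e-02]), 'joint_velocities': array([ 0.00018808,  0.00034397, -0.00298779,  0.00028479, -0.0010569 ,
        0.00045367]), 'effort': array([-3.16843143e-03, -8.78830290e+01, -3.81869817e+01,  7.06246169e-02,
        5.32746711e-02, -5.63172762e-05]), 'position': array([ 0.17731836, -0.59888288,  0.19093852]), 'orientation': array([-3.14148018e+00,  1.23504194e-03, -1.28302877e+00]), 'contact_force': array([ 0.76444464, -0.66159327, -0.05410166]), 'moment': array([ 0.00366649, -0.028643  , -0.04514223]), 'opening': 0.09145934560878358}
top {'fx': 454.4823363327659, 'fy': 454.4823363327659, 'cx': 279.9566766400482, 'cy': 206.51505782946123, 'world_to_cam': array([[-0.02661307, -0.99925997,  0.02777139,  0.1374664 ],
       [-0.99671329,  0.02439835, -0.07724855,  0.5361499 ],
       [ 0.07651381, -0.02973594, -0.99662501,  0.93127857],
       [ 0.        ,  0.        ,  0.        ,  1.        ]])}
side {'fx': 490.7050074500924, 'fy': 490.7050074500924, 'cx': 283.75708358737694, 'cy': 199.1535677137516, 'world_to_cam': array([[ 0.9993039 , -0.034674  , -0.01376355, -0.49987592],
       [-0.03154769, -0.58853119, -0.80785876,  0.19277956],
       [ 0.01991141,  0.80773062, -0.5892154 ,  0.82337831],
       [ 0.        ,  0.        ,  0.        ,  1.        ]])}
```

View pics/top0.png

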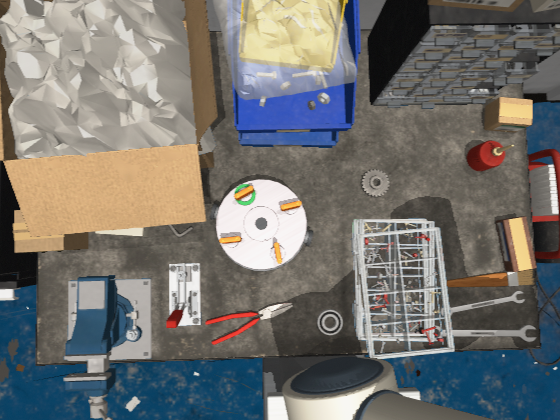

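View pics/side0.png

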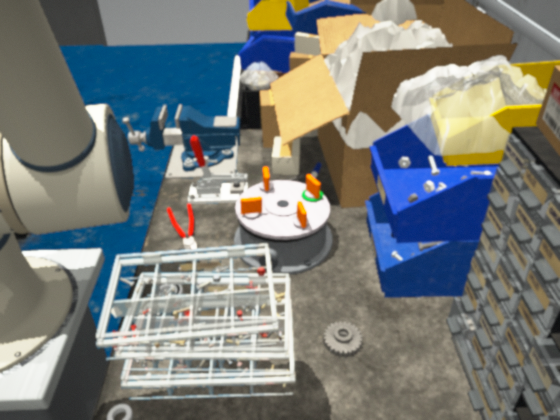

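The top view shows the cover around (262,223), with the green ring at (245,195). The opposite screw is near (278,250), and the side screws are at (290,206) and (231,239). I'll enlarge this area.

Run:
```python
import cv2
a=cv2.imread("pics/top0.png")[170:280,205:320]; cv2.imwrite("pics/top0c.png",cv2.resize(a,None,fx=5.2,fy=5.2,interpolation=cv2.INTER_CUBIC))
a=cv2.imread("pics/side0.png")[155:280,225:345]; cv2.imwrite("pics/side0c.png",cv2.resize(a,None,fx=4.6,fy=4.6,interpolation=cv2.INTER_CUBIC))
```

```text
(no output)
```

View pics/top0c.png

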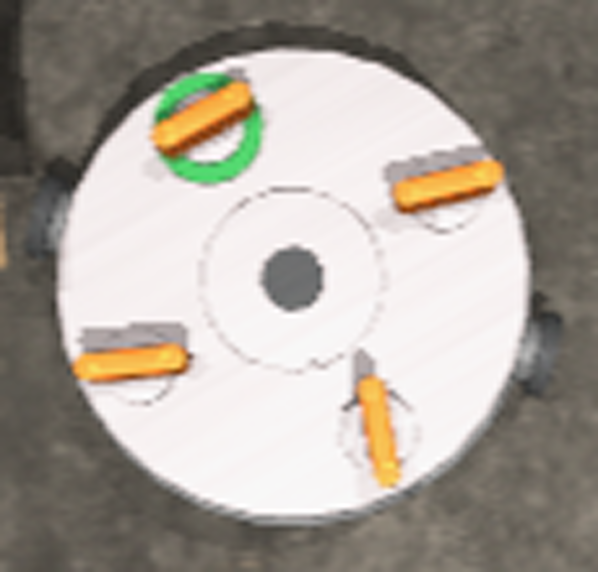

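View pics/side0c.png

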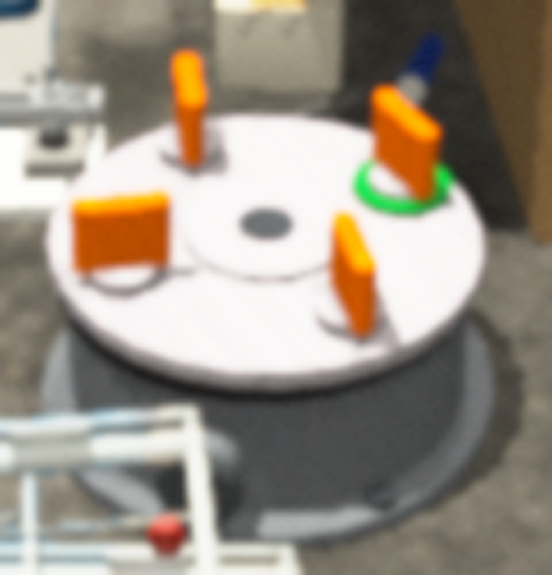

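Measured on the crop, the wing top ends are:
- **Tight screw:** (165,137) to (243,95).
- **Right screw:** (405,190) to (493,170).
- **Left screw:** (84,365) to (180,352).
- **Opposite screw:** (370,385) to (388,478).

The cover's hub is at (292,278).

```bash
cat > h.py <<'E'
import numpy as np
from plant import env
def ray(cam,uv,z):
    m=env.camera_model(cam) if isinstance(cam,str) else cam
    T=m["world_to_cam"];R=T[:3,:3];c=-R.T@T[:3,3]
    d=R.T@np.array([(uv[0]-m["cx"])/m["fx"],(uv[1]-m["cy"])/m["fy"],1])
    return c+d*(z-c[2])/d[2]
def proj(cam,p):
    m=env.camera_model(cam) if isinstance(cam,str) else cam
    c=m["world_to_cam"]@np.r_[p,1]; return np.array([m["fx"]*c[0]/c[2]+m["cx"],m["fy"]*c[1]/c[2]+m["cy"]])
E
python3 - <<'E'
from h import *
f=lambda x,y:(205+(x+.5)/5.2-.5,170+(y+.5)/5.2-.5)
T=env.camera_model("top")["world_to_cam"];print("cam",-T[:3,:3].T@T[:3,3])
C=ray("top",f(292,278),.086);G=ray("top",f(208,128),.085);print("C",C,"G",G,np.linalg.norm(C-G))
mids={}
for n,a,b,z in [("tight",(165,137),(243,95),.121),("right",(405,190),(493,170),.124),("left",(84,365),(180,352),.124),("opp",(370,385),(388,478),.126)]:
    p,q=ray("top",f(*a),z),ray("top",f(*b),z);m=(p+q)/2;d=p-q;mids[n]=m
    r=m-C;wa=np.arctan2(d[1],d[0]);ra=np.arctan2(r[1],r[0])
    print(n,m.round(4),"r",np.hypot(*r[:2]).round(4),"len",np.linalg.norm(d).round(4),"radial",np.degrees(ra).round(1),"wing",np.degrees(wa).round(1),"cw from radius",(np.degrees(ra-wa)%180).round(1))
print((mids["left"]+mids["right"])/2)
E
```

```text
cam [0.46679047 0.15197594 0.96573468]
C [0.50315346 0.16374086 0.086     ] G [0.56007528 0.19381698 0.085     ] 0.06438685558874951
tight [0.5606 0.1934 0.121 ] r 0.0647 len 0.0317 radial 27.3 wing 117.2 cw from radius 90.2
right [0.5352 0.1063 0.124 ] r 0.0658 len 0.0324 radial -60.8 wing 101.4 cw from radius 17.7
left [0.4745 0.2205 0.124 ] r 0.0636 len 0.0342 radial 116.8 wing 96.2 cw from radius 20.6
opp [0.4465 0.1337 0.126 ] r 0.0641 len 0.0334 radial -152.1 wing 9.5 cw from radius 18.4
[0.50485858 0.16340718 0.124     ]
```

The geometry agrees: radii are about 65 mm and the tight wing sits at 90.2°, with cover x at a yaw of about 28°. Before travelling I'll check the box flap and the wire basket for clearance.

Run:
```python
from h import *
import cv2
mt,ms=env.camera_model("top"),env.camera_model("side")
P=lambda m:np.array([[m["fx"],0,m["cx"]],[0,m["fy"],m["cy"]],[0,0,1]])@m["world_to_cam"][:3]
for n,a,b in [("flapA",(205,220),(290,150)),("flapB",(198,145),(345,97)),("flapC",(205,220),(272,98)),("bask",(355,220),(270,245)),("bask2",(433,222),(278,332)),("opp mid?",(277.8,252),(250.5,198)),("tight",(244,191.5),(313.5,179))]:
    X=cv2.triangulatePoints(P(mt),P(ms),np.array(a,float),np.array(b,float)).ravel();X=X[:3]/X[3]
    print(n,X.round(3),proj(mt,X).round(1),proj(ms,X).round(1))
```

```text
flapA [0.517 0.263 0.145] [204.9 215.6] [286.5 150.2]
flapB [0.623 0.257 0.257] [198.  144.1] [344.3  97.1]
flapC [0.497 0.247 0.264] [205.2 223.9] [274.9  97.7]
bask [ 0.491 -0.009  0.141] [355.4 226.2] [276.4 244.4]
bask2 [ 0.492 -0.159  0.124] [433.1 223.8] [280.3 331.8]
opp mid? [0.448 0.133 0.127] [277.8 251.9] [250.4 198. ]
tight [0.563 0.193 0.123] [244.  190.6] [312.7 179.1]
```

Run:
```python
import cv2
a=cv2.imread("pics/side0.png")[20:240,130:430]; cv2.imwrite("pics/side0d.png",cv2.resize(a,None,fx=2.6,fy=2.6,interpolation=cv2.INTER_CUBIC))
```

```text
(no output)
```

View pics/side0d.png

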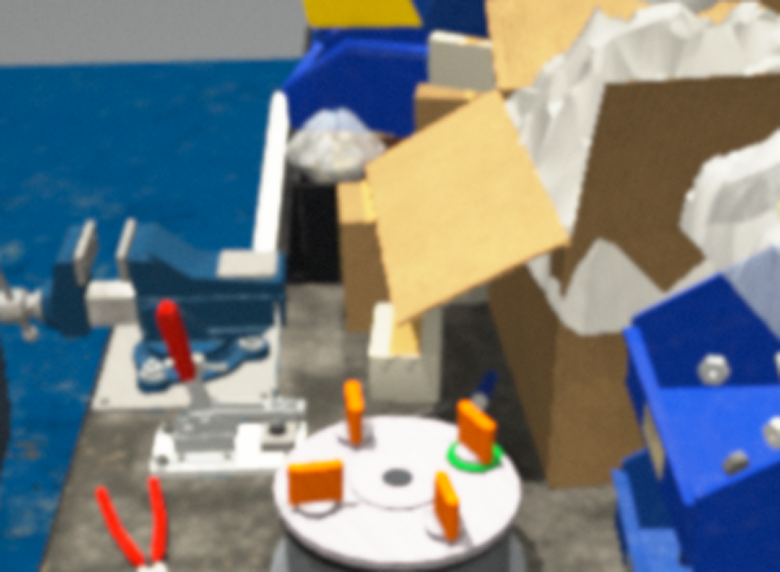

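>>> send_rows(
  travel=[
    [0,0,-0.03],
    [0,0,-0.03],
    [-0.0261,-0.0194,0],
    [-0.0261,-0.0194,0],
    [-0.0261,-0.0194,0],
    [-0.0261,-0.0194,0],
    [-0.0261,-0.0194,0],
    [-0.0261,-0.0194,0],
    [-0.0261,-0.0194,0],
    [-0.0261,-0.0194,0],
    [-0.0261,-0.0194,0],
    [-0.0261,-0.0194,0],
  ],
  delta_rot=[
    [0,0,0],
    [0,0,0],
    [0,0,0],
    [0,0,0],
    [0,0,0],
    [0,0,0],
    [0,0,0],
    [0,0,0],
    [0,0,0],
    [0,0,0],
    [0,0,0],
    [0,0,0],
  ],
  hand=0,
)

```text
time: 1.3
position: [0.2894, -0.2925, 0.2514]
orientation: [3.141, 0.0, -1.283]
contact_force: [0.5, 0.5, -0.1]
opening: 0.0913
```

>>> send_rows(
  travel=[
    [-0.0261,-0.0194,0],
    [-0.0261,-0.0194,0],
    [-0.0261,-0.0194,0],
    [-0.0261,-0.0194,0],
    [-0.0261,-0.0194,0],
    [-0.0261,-0.0194,0],
    [-0.0261,-0.0194,0],
    [-0.0261,-0.0194,0],
    [-0.0261,-0.0194,0],
    [-0.0261,-0.0194,0],
    [-0.0261,-0.0194,0],
    [-0.0261,-0.0194,0],
  ],
  delta_rot=[
    [0,0,0],
    [0,0,0],
    [0,0,0],
    [0,0,0],
    [0,0,0],
    [0,0,0],
    [0,0,0],
    [0,0,0],
    [0,0,0],
    [0,0,0],
    [0,0,0],
    [0,0,0],
  ],
)

```text
time: 2.5
position: [0.4237, 0.0739, 0.2514]
orientation: [3.141, 0.0, -1.283]
contact_force: [0.1, -1.2, 1.1]
opening: 0.0913
```

>>> send_rows(
  travel=[
    [-0.0254,-0.0194,0],
    [-0.0254,-0.0195,0],
    [0,0,0],
    [0,0,0],
    [0,0,0],
    [0,0,0],
    [0,0,0],
    [0,0,0],
    [0,0,0],
    [0,0,0],
    [0,0,0],
    [0,0,0],
  ],
  delta_rot=[
    [0,0,0],
    [0,0,0],
    [0,0,-0.28],
    [0,0,-0.28],
    [0,0,-0.28],
    [0,0,-0.28],
    [0,0,-0.28],
    [0,0,-0.28],
    [0,0,-0.28],
    [0,0,-0.28],
    [0,0,-0.28],
    [0,0,-0.28],
  ],
)

```text
time: 3.7
position: [0.4463, 0.1321, 0.2513]
orientation: [-3.142, 0.001, 0.189]
contact_force: [0.4, 0.3, -0.2]
opening: 0.0911
```

>>> send_rows(
  travel=[
    [0,0,0],
    [0,0,0],
    [0,0,0],
    [0,0,0],
    [0,0,0],
    [0,0,0],
    [0,0,0],
    [0,0,0],
    [0,0,0],
    [0,0,0],
    [0,0,0],
    [0,0,0],
  ],
  delta_rot=[
    [0,0,-0.28],
    [0,0,-0.28],
    [0,0,-0.28],
    [0,0,-0.28],
    [0,0,-0.28],
    [0,0,-0.28],
    [0,0,-0.28],
    [0,0,-0.28],
    [0,0,-0.28],
    [0,0,-0.28],
    [0,0,-0.16],
    [0,0,0],
  ],
)

```text
time: 4.9
position: [0.4463, 0.1322, 0.2513]
orientation: [-3.141, -0.0, 1.734]
contact_force: [-0.1, 0.8, -0.4]
opening: 0.0916
```

Run:
```python
from h import *
import cv2
m=env.camera_model("wrist");s=env.sense();im=env.camera("wrist");cv2.imwrite("pics/w1.png",im)
np.save("w1.npy",m["world_to_cam"]);print(s["q"].round(3),s["position"],s["orientation"],m["fx"],m["cx"],m["cy"])
T=m["world_to_cam"];print(-T[:3,:3].T@T[:3,3])
cv2.imwrite("pics/side1.png",env.camera("side"))
```

```text
[ 0.159  0.205  1.63   0.     1.306 -1.575] [0.44632998 0.13216799 0.2513159 ] [-3.14107480e+00 -2.74469381e-05  1.73449432e+00] 309.2258382538767 281.26055571340174 210.30560601854233
[0.37817518 0.1199848  0.44463618]
```

View pics/w1.png

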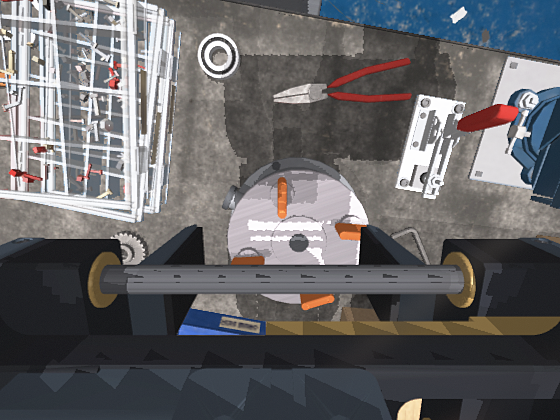

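View pics/side1.png

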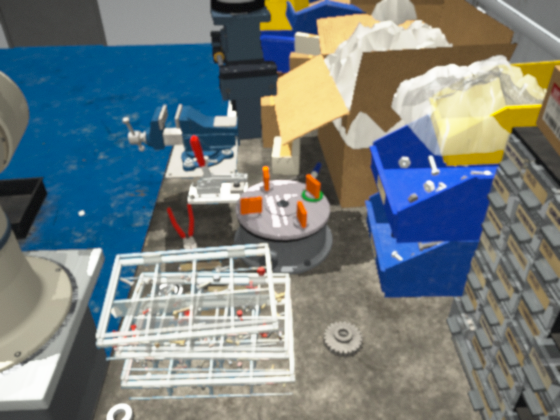

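The wrist view shows the opposite wing at (282,178) to (283,217), and the fingers on either side. The gripper body's long side lies along the jaw axis.

Run:
```python
from h import *
import cv2
m=env.camera_model("wrist")
im=cv2.imread("pics/w1.png")[150:320,215:385];cv2.imwrite("pics/w1c.png",cv2.resize(im,None,fx=3.5,fy=3.5,interpolation=cv2.INTER_CUBIC))
for p in [(.4466,.133,.126),(.4635,.1365,.126),(.504,.1635,.086)]: print(proj(m,np.array(p)))
```

```text
[282.97020513 200.02762537]
[283.67407975 215.8084    ]
[299.84038119 242.02241524]
```

View pics/w1c.png

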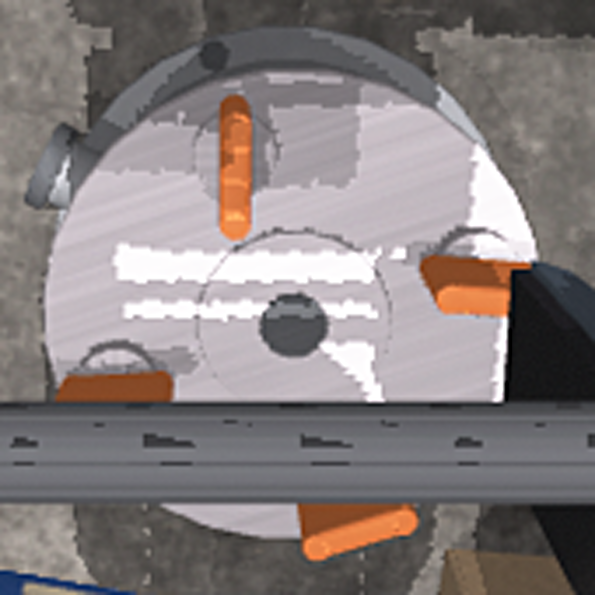

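>>> send_rows(
  travel=[
    [0,0,0.03],
    [0,0,0.03],
    [0,0,0.03],
    [0,0,0.03],
    [0,0,0.03],
    [0,0,0],
    [0,0,0],
  ],
  delta_rot=[
    [0,0,0],
    [0,0,0],
    [0,0,0],
    [0,0,0],
    [0,0,0],
    [0,0,0],
    [0,0,0],
  ],
)

```text
time: 5.7
position: [0.4465, 0.1322, 0.1019]
orientation: [-3.141, -0.0, 1.732]
contact_force: [-0.0, -0.4, 0.4]
opening: 0.0911
```

>>> send_rows(
  travel=[
    [0,0,0],
    [0,0,0],
    [0,0,0],
    [0,0,0],
    [0,0,0],
    [0,0,0],
    [0,0,0],
    [0,0,0],
  ],
  delta_rot=[
    [0,0,0],
    [0,0,0],
    [0,0,0],
    [0,0,0],
    [0,0,0],
    [0,0,0],
    [0,0,0],
    [0,0,0],
  ],
  hand=1,
  grip_force=20,
)

```text
time: 6.5
position: [0.4465, 0.1322, 0.1015]
orientation: [-3.141, -0.0, 1.733]
contact_force: [0.7, 0.8, 0.4]
opening: 0.0301
```

>>> send_rows(
  travel=[
    [0,0,0],
    [0,0,0],
    [0,0,0],
    [0,0,0],
    [0,0,0],
  ],
  delta_rot=[
    [0,0,0],
    [0,0,0],
    [0,0,0],
    [0,0,0],
    [0,0,0],
  ],
)

```text
time: 7.0
position: [0.4465, 0.1324, 0.1015]
orientation: [3.142, -0.0, 1.733]
contact_force: [-0.4, 5.0, 0.8]
opening: 0.0098
```

>>> send_rows(
  travel=[
    [0,0,0.0004],
    [0,0,0.0004],
    [0,0,0.0004],
    [0,0,0.0004],
    [0,0,0.0004],
    [0,0,0.0004],
  ],
  delta_rot=[
    [0,0,0.17],
    [0,0,0.17],
    [0,0,0.17],
    [0,0,0.17],
    [0,0,0.17],
    [0,0,0.17],
  ],
)

```text
time: 7.6
position: [0.446, 0.1323, 0.099]
orientation: [-3.141, 0.0, 1.195]
contact_force: [-3.3, 2.9, 1.9]
opening: 0.0093
```

>>> send_rows(
  travel=[
    [0,0,0.0004],
    [0,0,0.0004],
    [0,0,0.0004],
    [0,0,0.0004],
    [0,0,0.0004],
    [0,0,0.0004],
  ],
  delta_rot=[
    [0,0,0.17],
    [0,0,0.17],
    [0,0,0.17],
    [0,0,0.17],
    [0,0,0.17],
    [0,0,0.17],
  ],
)

```text
time: 8.2
position: [0.4455, 0.132, 0.0965]
orientation: [-3.141, 0.002, 0.661]
contact_force: [-4.3, 1.6, 1.6]
opening: 0.0096
```

Run:
```python
from h import *
import cv2
s=env.sense();print(s["contact_force"],s["moment"],s["orientation"])
im=env.camera("side");cv2.imwrite("pics/side2.png",cv2.resize(im[100:300,180:400],None,fx=2.7,fy=2.7))
```

```text
[-4.30947036  1.57793622  1.6018946 ] [0.12379729 0.62852201 0.03909471] [-3.14079763e+00  1.73482102e-03  6.61398407e-01]
```

View pics/side2.png

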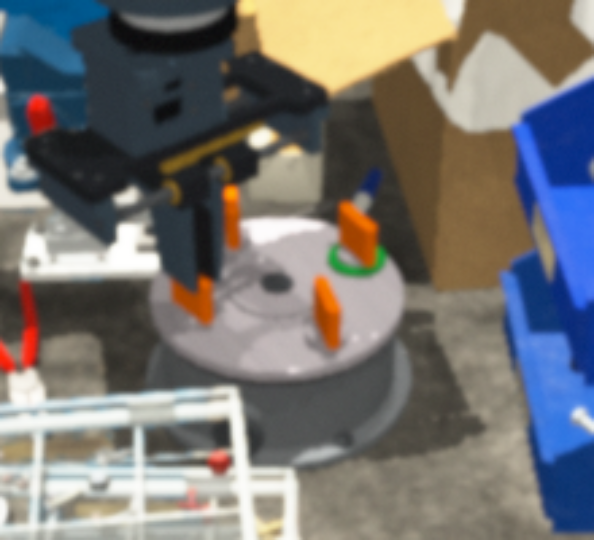

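The wing has followed the jaws in the image. I'll continue to the stop.

>>> send_rows(
  travel=[
    [0,0,0.0004],
    [0,0,0.0003],
    [0,0,0],
    [0,0,0],
  ],
  delta_rot=[
    [0,0,0.15],
    [0,0,0.15],
    [0,0,0.05],
    [0,0,0],
  ],
)

```text
time: 8.65
position: [0.4453, 0.1319, 0.0957]
orientation: [-3.141, 0.002, 0.481]
contact_force: [-6.2, 0.9, 0.8]
opening: 0.0096
```

Run:
```python
from h import *
s=env.sense();print(s["contact_force"],s["moment"],s["orientation"],s["opening"])
```

```text
[-6.24984544  0.92431847  0.7809131 ] [0.07242261 0.71056468 0.15012345] [-3.14111574e+00  2.19649961e-03  4.80730027e-01] 0.00961387062546029
```

>>> send_rows(
  travel=[
    [0,0,0],
    [0,0,0],
    [0,0,0],
    [0,0,0],
  ],
  delta_rot=[
    [0,0,0.05],
    [0,0,0.05],
    [0,0,0.05],
    [0,0,0],
  ],
)

```text
time: 9.05
position: [0.4454, 0.1319, 0.0957]
orientation: [-3.141, 0.002, 0.403]
contact_force: [-5.5, 0.8, -0.5]
opening: 0.011
```

Run:
```python
from h import *
s=env.sense();print(s["contact_force"],s["moment"],s["orientation"],s["opening"])
```

```text
[-5.45867138  0.76002594 -0.50374466] [-0.05272649  0.86027078  0.59135384] [-3.14139933e+00  2.19660614e-03  4.03027247e-01] 0.010950281897818543
```

The moment rose to 0.59 N m and the jaws were pried slightly open, so the stop is reached. I'll back off and release.

>>> send_rows(
  travel=[
    [0,0,0],
    [0,0,0],
  ],
  delta_rot=[
    [0,0,-0.1],
    [0,0,-0.03],
  ],
)

```text
time: 9.25
position: [0.4454, 0.1319, 0.0957]
orientation: [-3.141, 0.002, 0.474]
contact_force: [-5.5, -0.0, -0.3]
opening: 0.0093
```

>>> send_rows(
  travel=[
    [0,0,0],
    [0,0,0],
    [0,0,0],
    [0,0,0],
    [0,0,0],
    [0,0,0],
    [0,0,-0.03],
    [0,0,-0.03],
    [0,0,-0.03],
    [0,0,-0.03],
    [0,0,-0.03],
  ],
  delta_rot=[
    [0,0,0],
    [0,0,0],
    [0,0,0],
    [0,0,0],
    [0,0,0],
    [0,0,0],
    [0,0,0],
    [0,0,0],
    [0,0,0],
    [0,0,0],
    [0,0,0],
  ],
  hand=0,
)

```text
time: 10.35
position: [0.4463, 0.1321, 0.2473]
orientation: [3.142, -0.0, 0.471]
contact_force: [0.6, 1.2, -0.7]
opening: 0.0907
```

Run:
```python
from h import *
import cv2
s=env.sense();print(s["q"],s["position"],s["orientation"],s["opening"])
cv2.imwrite("pics/w3.png",env.camera("wrist")[100:,100:500]);
im=env.camera("side");cv2.imwrite("pics/side3.png",cv2.resize(im[100:300,180:400],None,fx=2.7,fy=2.7))
```

```text
[ 1.59459674e-01  2.08914993e-01  1.63740127e+00 -3.52861728e-05
  1.29518733e+00 -3.11597123e-01] [0.44631821 0.13213213 0.24733324] [ 3.14153303e+00 -7.43616511e-05  4.71066401e-01] 0.09070263173041272
```

View pics/w3.png

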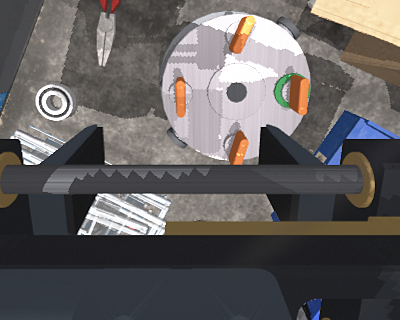

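View pics/side3.png

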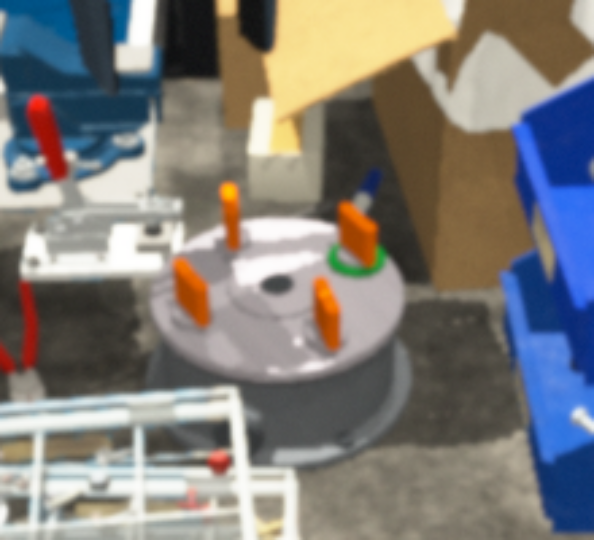

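The opposite wing is now parallel to the tight one and the cover looks flat. Next I'll check the gripper body's clearance at the two side screws, against the blue bin and the flap, using fresh images.

Run:
```python
from h import *
import cv2
im=env.camera("top");si=cv2.imread("pics/side0.png")
cv2.imwrite("pics/top3.png",im)
im2=cv2.imread("pics/top0.png")
def box(I,cam,c,yaw,z,col):
    x=np.array([np.cos(yaw),np.sin(yaw)]);y=np.array([-x[1],x[0]])
    pts=[np.r_[np.array(c)+sx*.089*x+sy*.038*y,z] for sx,sy in[(1,1),(1,-1),(-1,-1),(-1,1)]]
    cv2.polylines(I,[np.array([proj(cam,p) for p in pts]).round().astype(int)],True,col,1)
for d,col in((11,(0,0,255)),(-25,(0,255,255)),(-61,(0,255,0))):
    for I,cam in((im2,"top"),(si,"side")): box(I,cam,(.535,.106),np.radians(d),.175,col)
for d,col in((6,(255,0,255)),(-29,(255,255,0)),(-64,(255,0,0))):
    for I,cam in((im2,"top"),(si,"side")): box(I,cam,(.4745,.2205),np.radians(d),.175,col)
cv2.imwrite("pics/o1.png",cv2.resize(im2[60:310,140:400],None,fx=2.3,fy=2.3));cv2.imwrite("pics/o2.png",cv2.resize(si[50:280,200:440],None,fx=2.5,fy=2.5))
```

```text
(no output)
```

View pics/o1.png

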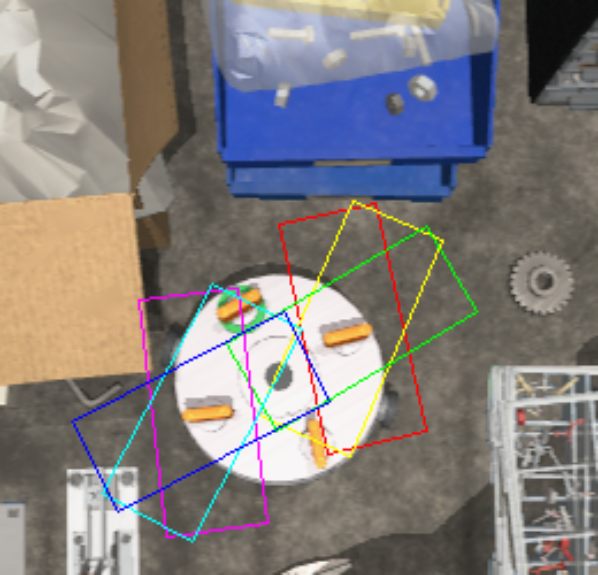

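View pics/o2.png

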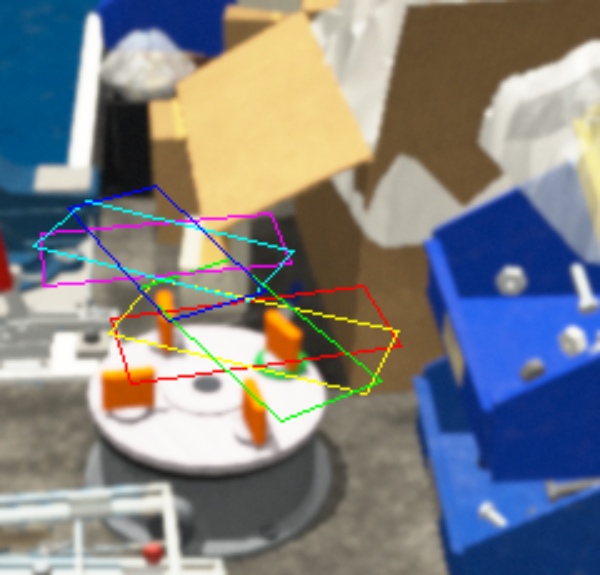

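View pics/top3.png

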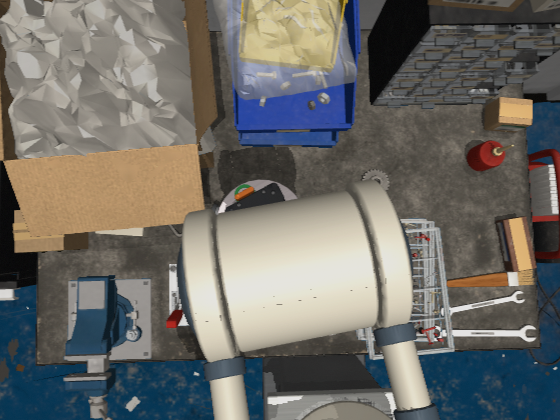

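Run:
```python
from h import *
import cv2
mt,ms=env.camera_model("top"),env.camera_model("side")
P=lambda m:np.array([[m["fx"],0,m["cx"]],[0,m["fy"],m["cy"]],[0,0,1]])@m["world_to_cam"][:3]
for n,a,b in [("flapfree",(203.5,221),(282,135)),("flaphinge",(198,145),(349,112)),("binlow",(239,144.8),(366,202)),("binup",(235.7,128.7),(372,146))]:
    X=cv2.triangulatePoints(P(mt),P(ms),np.array(a,float),np.array(b,float)).ravel();X=X[:3]/X[3]
    print(n,X.round(3),proj(mt,X).round(1),proj(ms,X).round(1))
```

```text
flapfree [0.507 0.261 0.18 ] [203.5 220. ] [281.3 135.1]
flaphinge [0.632 0.262 0.224] [198.1 143.2] [347.6 112.2]
binlow [0.667 0.204 0.056] [239.1 143. ] [364.5 202.2]
binup [0.668 0.202 0.184] [235.8 127. ] [370.6 146.2]
```

>>> send_rows(
  travel=[
    [0,0,0],
    [0,0,0],
    [0.0205,0.0108,0],
    [0.0205,0.0108,0],
    [0.0205,0.0108,0],
    [0.0205,0.0108,0],
    [0,0,0.03],
    [0,0,0.03],
  ],
  delta_rot=[
    [0,0,0.26],
    [0,0,0.26],
    [0,0,0],
    [0,0,0],
    [0,0,0],
    [0,0,0],
    [0,0,0],
    [0,0,0],
  ],
)

```text
time: 11.3
position: [0.5359, 0.1057, 0.1843]
orientation: [-3.142, -0.0, 0.198]
contact_force: [1.0, 0.7, -1.2]
opening: 0.0912
```

Run:
```python
from h import *
import cv2
s=env.sense();m=env.camera_model("wrist");im=env.camera("wrist");cv2.imwrite("pics/w4.png",im[40:280,130:430].repeat(2,0).repeat(2,1))
print(s["position"],s["orientation"],proj(m,np.array([.535,.1062,.121])),proj(m,np.array([.535-.017*.198,.1062+.017*.98,.121])))
```

```text
[0.53585061 0.10574989 0.18434462] [-3.14155637e+00 -1.06021375e-04  1.98218885e-01] [280.8286524  212.89437045] [280.79942302 193.42919179]
```

View pics/w4.png

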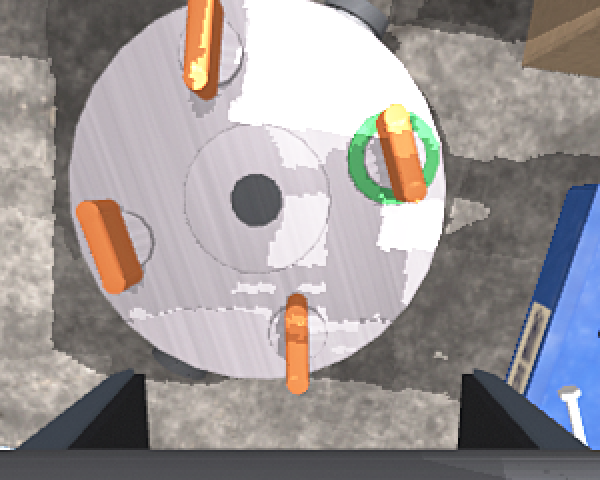

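The wing appears at image column 279, straight along the tool's y, about 2 mm off centre. I'll make a small correction, descend and close.

>>> send_rows(
  travel=[
    [-0.0017,0,0.022],
    [0,0,0.022],
    [0,0,0.022],
    [0,0,0.022],
    [0,0,0],
  ],
  delta_rot=[
    [0,0,0],
    [0,0,0],
    [0,0,0],
    [0,0,0],
    [0,0,0],
  ],
)

```text
time: 11.85
position: [0.5317, 0.1055, 0.0956]
orientation: [-3.141, 0.005, 0.199]
contact_force: [-0.0, -0.8, 0.4]
opening: 0.0915
```

>>> send_rows(
  travel=[
    [0,0,0],
    [0,0,0],
    [0,0,0],
    [0,0,0],
    [0,0,0],
    [0,0,0],
    [0,0,0],
    [0,0,0],
    [0,0,0],
    [0,0,0],
    [0,0,0],
    [0,0,0],
  ],
  delta_rot=[
    [0,0,0],
    [0,0,0],
    [0,0,0],
    [0,0,0],
    [0,0,0],
    [0,0,0],
    [0,0,0],
    [0,0,0],
    [0,0,0],
    [0,0,0],
    [0,0,0],
    [0,0,0],
  ],
  hand=1,
)

```text
time: 13.05
position: [0.5332, 0.1056, 0.0979]
orientation: [-3.142, 0.001, 0.199]
contact_force: [-3.9, -1.3, 2.5]
opening: 0.0089
```

>>> send_rows(
  travel=[
    [0,0,0],
    [0,0,0],
    [0,0,0],
    [0,0,0],
    [0,0,0],
    [0,0,0],
    [0,0,0],
    [0,0,0],
    [0,0,0],
    [0,0,0],
    [0,0,0],
    [0,0,0],
  ],
  delta_rot=[
    [0,0,0.17],
    [0,0,0.17],
    [0,0,0.17],
    [0,0,0.17],
    [0,0,0.17],
    [0,0,0.17],
    [0,0,0.17],
    [0,0,0.17],
    [0,0,0.17],
    [0,0,0.17],
    [0,0,0.17],
    [0,0,0.17],
  ],
)

```text
time: 14.25
position: [0.5336, 0.1055, 0.098]
orientation: [3.141, -0.0, -0.873]
contact_force: [-1.6, -1.9, 0.6]
opening: 0.0089
```

>>> send_rows(
  travel=[
    [0,0,0],
    [0,0,0],
    [0,0,0],
    [0,0,0],
    [0,0,0],
  ],
  delta_rot=[
    [0,0,0.15],
    [0,0,0.15],
    [0,0,0.1],
    [0,0,0.07],
    [0,0,0],
  ],
)

```text
time: 14.75
position: [0.5344, 0.1057, 0.0987]
orientation: [-3.14, -0.001, -1.117]
contact_force: [-1.9, 0.7, 11.5]
opening: 0.0008
```

Run:
```python
from h import *
s=env.sense();print(s["contact_force"],s["moment"],s["orientation"],s["opening"],s["q"])
```

```text
[-1.86127024  0.7227019  11.51209969] [0.00320878 0.50882393 0.01787672] [-3.14015460e+00 -5.45373452e-04 -1.11698900e+00] 0.000843063350260001 [8.57018206e-02 4.93788271e-01 1.65320123e+00 1.03147652e-05
 9.93065187e-01 1.20268480e+00]
```

The jaws shut fully, so the grip was lost near the end. I'll look.

Run:
```python
from h import *
import cv2
im=env.camera("side");cv2.imwrite("pics/side5.png",cv2.resize(im[120:260,210:370],None,fx=4,fy=4,interpolation=cv2.INTER_CUBIC))
im=env.camera("wrist");cv2.imwrite("pics/w5.png",im)
```

```text
(no output)
```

View pics/side5.png

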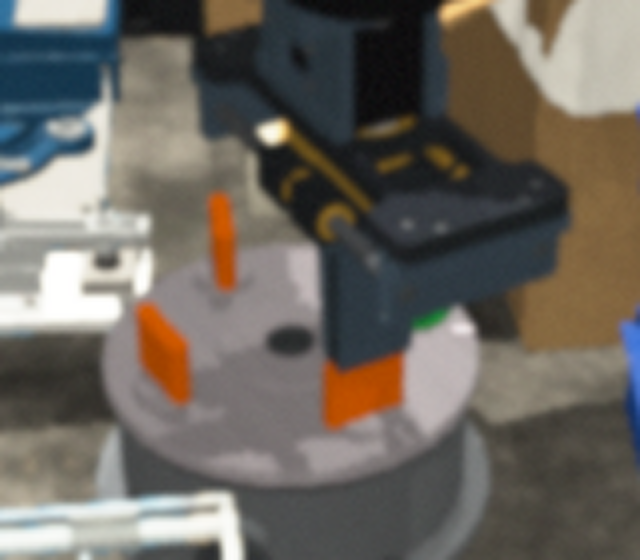

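View pics/w5.png

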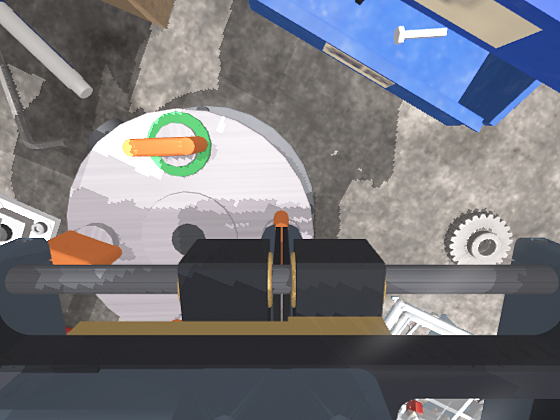

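Run:
```python
from h import *
f=lambda p:((proj("side",np.array(p))-[210,120])*4).round()
n=np.array([np.cos(np.radians(-62)),np.sin(np.radians(-62))]);w=np.array([-n[1],n[0]])
c=np.array([.5345,.106])
for z in(.083,.091,.121):
    print(z,[f(np.r_[c+s*.02*w+.005*n,z]) for s in(-1,1)])
for z in(.0987,):
  for off in (0,.015): print("tip",[f(np.r_[c+s*.016*w+off*n,z]) for s in(-1,1)])
c=np.array([.4466,.133])
for z in(.091,.121): print("opp",z,[f(np.r_[c+s*.02*w+.005*n*0,z]) for s in(-1,1)])
s=env.sense();print(s["position"],s["contact_force"],s["effort"],s["opening"])
```

```text
0.083 [array([328., 442.]), array([405., 413.])]
0.091 [array([328., 428.]), array([406., 399.])]
0.121 [array([328., 374.]), array([407., 345.])]
tip [array([330., 405.]), array([392., 382.])]
tip [array([348., 424.]), array([411., 400.])]
opp 0.091 [array([123., 390.]), array([203., 362.])]
opp 0.121 [array([119., 337.]), array([200., 309.])]
[0.53445618 0.1057999  0.09875801] [-1.77883684  1.16749513 11.58222786] [-1.05168563e-01 -7.26518941e+01 -2.77561140e+01  4.61346027e-02
 -1.00833111e+00  6.96502137e-02] 0.0003485894145863088
```

Run:
```python
from h import *
import cv2
print("ring",proj("wrist",np.array([.561,.1935,.085])),"hub",proj("wrist",np.array([.504,.1635,.083])))
for dz in(0,.02): print(dz,"wing end top",proj("wrist",np.array([.5345+.02*.883,.106+.02*.469,.121+dz])), "green top",proj("wrist",np.array([.561,.1935,.121])))
a=cv2.imread("pics/w5.png")[80:330,50:330];cv2.imwrite("pics/w5c.png",cv2.resize(a,None,fx=2.4,fy=2.4))
print(proj("side",np.array([.4455,.132,.0965])))
```

```text
ring [177.32450654 141.35140022] hub [188.33283154 234.01690001]
0 wing end top [278.39814065 218.49824688] green top [155.69199565 143.23366585]
0.02 wing end top [278.08150306 229.05629724] green top [155.69199565 143.23366585]
[250.04726248 211.99441095]
```

View pics/w5c.png

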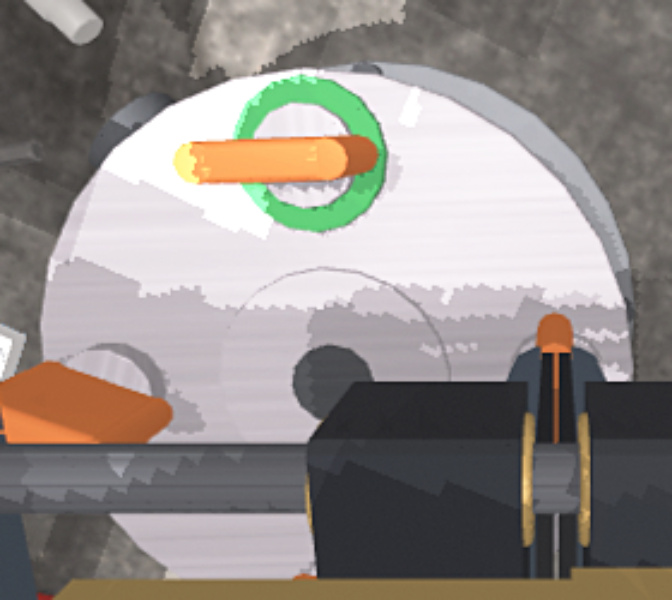

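The camera model agrees with the scene and the wing looks tight. It is still between the pads, but the jaw reading is off. I'll open up, lift and inspect.

>>> send_rows(
  travel=[
    [0,0,0],
    [0,0,0],
    [0,0,0],
    [0,0,0],
    [0,0,0],
    [0,0,0],
    [0,0,0],
    [0,0,-0.03],
    [0,0,-0.03],
    [0,0,-0.03],
    [0,0,0],
  ],
  delta_rot=[
    [0,0,0],
    [0,0,0],
    [0,0,0],
    [0,0,0],
    [0,0,0],
    [0,0,0],
    [0,0,0],
    [0,0,0],
    [0,0,0],
    [0,0,0],
    [0,0,0],
  ],
  hand=0,
)

```text
time: 15.95
position: [0.5359, 0.1059, 0.1917]
orientation: [-3.136, -0.002, -1.115]
contact_force: [0.2, -0.0, 0.7]
opening: 0.0859
```

Run:
```python
from h import *
import cv2
m=env.camera_model("wrist");im=env.camera("wrist");cv2.imwrite("pics/w6.png",im)
im=env.camera("side");cv2.imwrite("pics/side6.png",cv2.resize(im[120:260,210:370],None,fx=4,fy=4,interpolation=cv2.INTER_CUBIC))
C=np.array([.504,.1635])
for n,a in(("tight",28),("opp",208),("right",-62),("left",118)):
    u=np.array([np.cos(np.radians(a)),np.sin(np.radians(a))]);v=np.array([-u[1],u[0]])
    print(n,[proj(m,np.r_[C+.065*u+s*.018*v,.121]).round() for s in(-1,1)])
```

```text
tight [array([220., 140.]), array([177., 141.])]
opp [array([193., 284.]), array([231., 283.])]
right [array([280., 233.]), array([279., 194.])]
left [array([129., 198.]), array([135., 238.])]
```

View pics/w6.png

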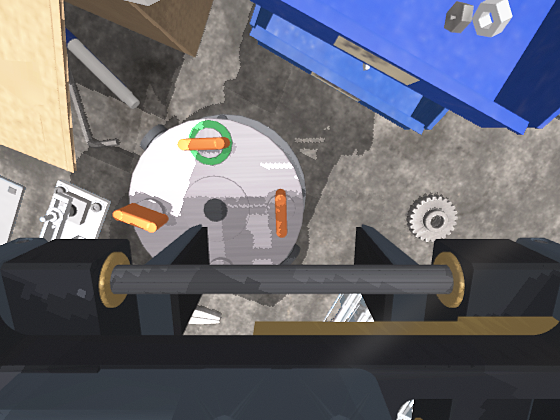

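View pics/side6.png

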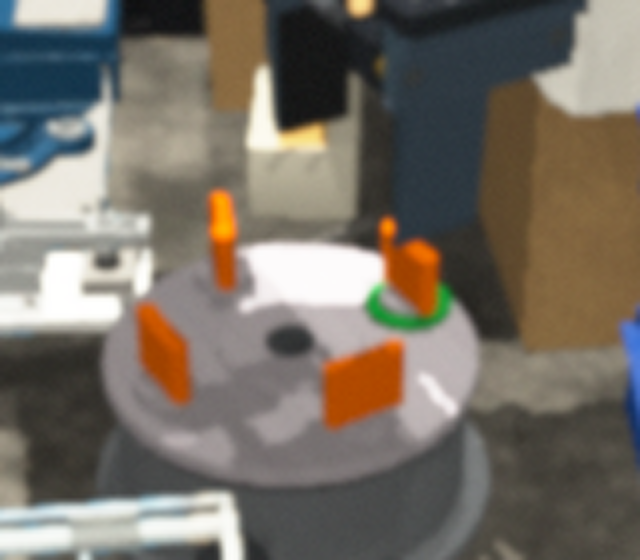

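The right wing runs (280,192) to (281,235), square to the tight one, so it is tight. For the left screw I'll tilt the tool 15° about the jaw axis so the gripper body leans away from the cardboard flap.

>>> send_rows(
  travel=[
    [0,0,-0.03],
    [-0.0325,0.0012,-0.01],
    [-0.0325,0.0012,0],
    [-0.0325,0.0011,0],
    [-0.0325,0.0011,0],
    [0,0,0],
    [0,0,0],
    [0,0,0],
    [0,0,0],
    [0,0,0],
    [0,0,0],
    [0,0,0],
  ],
  delta_rot=[
    [0,0,0],
    [0,0,0],
    [0,0,0],
    [0,0,0],
    [0,0,0],
    [0,0,-0.26],
    [0,0,-0.26],
    [0,0,-0.26],
    [0,0,-0.26],
    [0,0,-0.26],
    [0,0,-0.26],
    [0,0,-0.26],
  ],
)

```text
time: 17.25
position: [0.4718, 0.2202, 0.2266]
orientation: [3.141, 0.002, -0.157]
contact_force: [-1.0, -0.4, 0.5]
opening: 0.0913
```

>>> send_rows(
  travel=[
    [0,0,0],
    [0,0,0],
    [0,0,0],
    [0,0,0],
    [0,0,0],
  ],
  delta_rot=[
    [0,0,-0.26],
    [0,0,-0.25],
    [0.25,0,0],
    [0.25,0,0],
    [0,0,0],
  ],
)

```text
time: 17.75
position: [0.4723, 0.2183, 0.2264]
orientation: [-2.876, 0.003, 0.101]
contact_force: [-0.6, -0.8, -0.6]
opening: 0.0911
```

Run:
```python
from h import *
import cv2
s=env.sense();m=env.camera_model("wrist");im=env.camera("wrist");cv2.imwrite("pics/w7.png",im)
np.save("m7.npy",m["world_to_cam"])
from scipy.spatial.transform import Rotation as Ro
print(s["position"],s["orientation"],Ro.from_euler("xyz",s["orientation"]).as_matrix().round(3),s["q"].round(2))
d=np.array([np.cos(np.radians(96.2)),np.sin(np.radians(96.2))])*.018
for c in((.4745,.2205),(.4735,.2209)): print([proj(m,np.r_[np.array(c)+k*d,.121]) for k in(-1,0,1)])
cv2.imwrite("pics/side7.png",env.camera("side"))
```

```text
[0.4722572  0.21829576 0.22644171] [-2.87596043e+00  2.68633251e-03  1.00521553e-01] [[ 0.995  0.096 -0.029]
 [ 0.1   -0.96   0.261]
 [-0.003 -0.263 -0.965]] [ 0.12  0.29  1.62  0.28  1.24 -0.07]
[array([284.36915839, 246.47419137]), array([284.22776778, 228.47457579]), array([284.08665378, 210.51017428])]
[array([283.41507074, 245.97514959]), array([283.27461923, 227.97665239]), array([283.13444249, 210.01336584])]
```

View pics/w7.png

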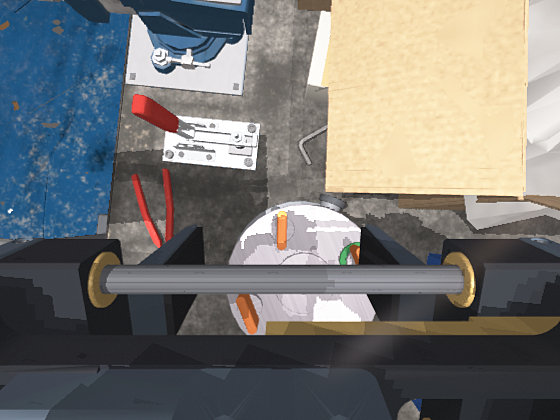

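View pics/side7.png

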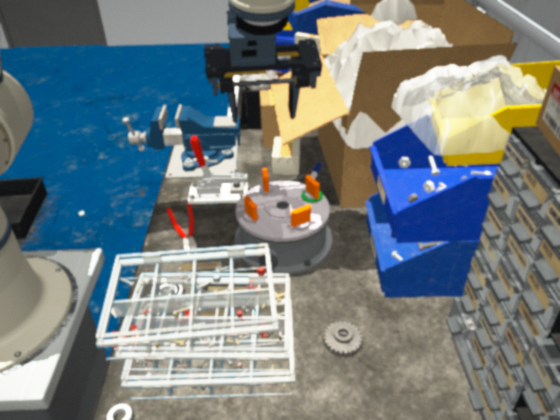

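Run:
```python
from h import *
import cv2
m=env.camera_model("wrist")
P=lambda m:np.array([[m["fx"],0,m["cx"]],[0,m["fy"],m["cy"]],[0,0,1]])@m["world_to_cam"][:3]
mt,ms=env.camera_model("top"),env.camera_model("side")
for a,b,mm in(((327,190),(203.5,221),mt),((327,190),(282,135),ms)):
    X=cv2.triangulatePoints(P(m),P(mm),np.array(a,float),np.array(b,float)).ravel();X=X[:3]/X[3];print(X,proj(m,X),proj(mm,X))
print(ray(m,(327,190),.18),ray(m,(520,195),.224))
```

```text
[0.50438662 0.25861329 0.19183666] [328.14843838 188.30580684] [203.88388616 221.19993935]
[0.50739652 0.25826882 0.18176833] [329.9527034  190.13437919] [281.5058093  135.08846614]
[0.50525608 0.25829601 0.18      ] [0.62817835 0.26408523 0.224     ]
```

Three views put the flap's edge at y of about 0.258, and the gripper body stays below 0.246. I'll descend.

>>> send_rows(
  travel=[
    [0.0007,0.0063,0.0248],
    [0,0.0063,0.0248],
    [0,0.0063,0.0248],
    [0,0.0063,0.0248],
    [0,0.0064,0.0249],
    [0,0,0],
    [0,0,0],
  ],
  delta_rot=[
    [0,0,0],
    [0,0,0],
    [0,0,0],
    [0,0,0],
    [0,0,0],
    [0,0,0],
    [0,0,0],
  ],
)

```text
time: 18.55
position: [0.4726, 0.2228, 0.1001]
orientation: [-2.881, 0.001, 0.106]
contact_force: [0.7, 0.0, 0.8]
opening: 0.0911
```

>>> send_rows(
  travel=[
    [0,0,0],
    [0,0,0],
    [0,0,0],
    [0,0,0],
    [0,0,0],
    [0,0,0],
    [0,0,0],
    [0,0,0],
    [0,0,0],
    [0,0,0],
    [0,0,0],
    [0,0,0],
  ],
  delta_rot=[
    [0,0,0],
    [0,0,0],
    [0,0,0],
    [0,0,0],
    [0,0,0],
    [0,0,0],
    [0,0,0],
    [0,0,0],
    [0,0,0],
    [0,0,0],
    [0,0,0],
    [0,0,0],
  ],
  hand=1,
)

```text
time: 19.75
position: [0.4721, 0.222, 0.0998]
orientation: [-2.88, 0.002, 0.105]
contact_force: [-5.1, -3.0, 4.1]
opening: 0.0088
```

Run:
```python
from h import *
import cv2
im=env.camera("side");cv2.imwrite("pics/side8.png",cv2.resize(im[80:250,200:380],None,fx=3.5,fy=3.5,interpolation=cv2.INTER_CUBIC))
s=env.sense();print(s["moment"],s["contact_force"])
```

```text
[-0.46158776  0.76289195  0.23385242] [-4.46335913 -3.05321126  3.35883489]
```

View pics/side8.png

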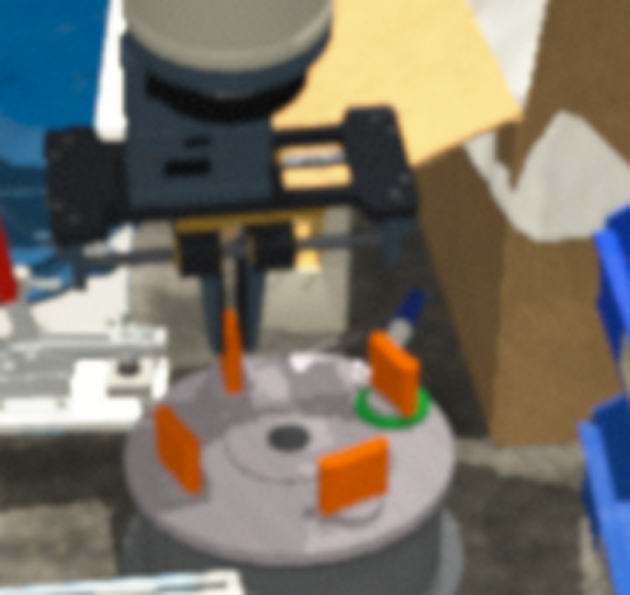

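>>> send_rows(
  travel=[
    [0,0,0],
    [0,0,0],
    [0,0,0],
    [0,0,0],
    [0,0,0],
    [0,0,0],
  ],
  delta_rot=[
    [0,0.044,0.164],
    [0,0.044,0.164],
    [0,0.044,0.164],
    [0,0.044,0.164],
    [0,0.044,0.164],
    [0,0.044,0.164],
  ],
)

```text
time: 20.4
position: [0.4735, 0.2217, 0.1]
orientation: [-2.88, -0.001, -0.433]
contact_force: [2.0, -5.1, -1.5]
opening: 0.0083
```

>>> send_rows(
  travel=[
    [0,0,0],
    [0,0,0],
    [0,0,0],
    [0,0,0],
    [0,0,0],
    [0,0,0],
  ],
  delta_rot=[
    [0,0.044,0.164],
    [0,0.044,0.164],
    [0,0.044,0.164],
    [0,0.044,0.164],
    [0,0.044,0.164],
    [0,0.044,0.164],
  ],
)

```text
time: 21.0
position: [0.4736, 0.2215, 0.1]
orientation: [-2.879, -0.001, -0.966]
contact_force: [2.6, -9.7, -3.3]
opening: 0.0083
```

>>> send_rows(
  travel=[
    [0,0,0],
    [0,0,0],
  ],
  delta_rot=[
    [0,0.036,0.135],
    [0,0,0],
  ],
)

```text
time: 21.2
position: [0.4734, 0.2218, 0.1]
orientation: [-2.879, -0.001, -1.038]
contact_force: [3.0, -9.5, -2.6]
opening: 0.0083
```

Run:
```python
from h import *
s=env.sense();print(s["moment"],s["contact_force"],s["opening"],s["orientation"],s["position"],s["q"].round(2))
from scipy.spatial.transform import Rotation as Ro
x=Ro.from_euler("xyz",s["orientation"]).as_matrix()[:,0];print(x,np.degrees(np.arctan2(x[1],x[0])))
```

```text
[-1.9116417  -0.51890786 -0.48296705] [ 2.95286813 -9.54841092 -2.64065025] 0.008313814444457786 [-2.87913474e+00 -1.22939950e-03 -1.03778267e+00] [0.47336592 0.22183034 0.10003166] [0.28 0.38 1.94 0.12 0.57 1.22]
[ 0.50813086 -0.861279    0.0012294 ] -59.46056732159996
```

>>> send_rows(
  travel=[
    [0,0,0],
    [0,0,0],
  ],
  delta_rot=[
    [0,0.022,0.08],
    [0,0,0],
  ],
)

```text
time: 21.4
position: [0.4736, 0.2215, 0.1]
orientation: [-2.879, -0.002, -1.08]
contact_force: [5.4, -13.8, -2.8]
opening: 0.0085
```

>>> send_rows(
  travel=[
    [0,0,0],
    [0,0,0],
  ],
  delta_rot=[
    [0,0.017,0.065],
    [0,0,0],
  ],
)

```text
time: 21.6
position: [0.4738, 0.2212, 0.1]
orientation: [-2.879, -0.002, -1.115]
contact_force: [6.2, -17.6, -2.6]
opening: 0.0088
```

Run:
```python
from h import *
s=env.sense();print(s["moment"],s["contact_force"],s["opening"],s["orientation"],s["position"],s["q"].round(2))
```

```text
[-3.18865825 -1.00680934 -0.64426029] [  6.21545405 -17.56751129  -2.63063884] 0.008769126335040024 [-2.87907815e+00 -1.95026943e-03 -1.11506586e+00] [0.47378373 0.22121306 0.10002499] [0.29 0.38 1.94 0.08 0.56 1.35]
```

The opening and the reaction are rising, so it is at the stop. I'll ease off, open and lift straight up.

>>> send_rows(
  travel=[
    [0,0,0],
    [0,0,0],
  ],
  delta_rot=[
    [0,-0.017,-0.065],
    [0,0,0],
  ],
)

```text
time: 21.8
position: [0.4736, 0.2214, 0.1]
orientation: [-2.879, -0.002, -1.078]
contact_force: [4.1, -10.1, -2.0]
opening: 0.0082
```

>>> send_rows(
  travel=[
    [0,0,0],
    [0,0,0],
    [0,0,0],
    [0,0,0],
    [0,0,0],
    [0,0,0],
    [0,0,0],
    [0,-0.0078,-0.029],
    [0,-0.0078,-0.029],
    [0,-0.0078,-0.029],
    [0,-0.0078,-0.029],
    [0,-0.0078,-0.029],
  ],
  delta_rot=[
    [0,0,0],
    [0,0,0],
    [0,0,0],
    [0,0,0],
    [0,0,0],
    [0,0,0],
    [0,0,0],
    [0,0,0],
    [0,0,0],
    [0,0,0],
    [0,0,0],
    [0,0,0],
  ],
  hand=0,
)

```text
time: 23.0
position: [0.4728, 0.2221, 0.2515]
orientation: [-2.88, -0.0, -1.079]
contact_force: [0.3, 0.2, -0.0]
opening: 0.0911
```

>>> send_rows(
  travel=[
    [0.03,0,0],
    [0.03,0,0],
    [0.03,0,0],
    [0.03,0,0],
    [0.03,0,0],
    [0.03,0,0],
    [0.03,0,0],
    [0.03,0,0],
    [0,0,0],
  ],
  delta_rot=[
    [0,0,0],
    [0,0,0],
    [-0.25,0,0],
    [-0.25,0,0],
    [0,0,0],
    [0,0,0],
    [0,0,0],
    [0,0,0],
    [0,0,0],
  ],
)

```text
time: 23.9
position: [0.5877, 0.0078, 0.2498]
orientation: [-3.142, -0.001, -1.082]
contact_force: [-0.2, 0.7, -0.3]
opening: 0.0914
```

Run:
```python
from h import *
import cv2
s=env.sense();print(s["position"],s["opening"],s["contact_force"],s["time"])
im=env.camera("top");cv2.imwrite("pics/top9.png",im);cv2.imwrite("pics/top9c.png",cv2.resize(im[170:280,205:320],None,fx=5.2,fy=5.2,interpolation=cv2.INTER_CUBIC))
im=env.camera("side");cv2.imwrite("pics/side9.png",cv2.resize(im[155:280,225:345],None,fx=4.6,fy=4.6,interpolation=cv2.INTER_CUBIC))
```

```text
[0.58772306 0.0078176  0.24980752] 0.0913590557827019 [-0.24649269  0.74563877 -0.27506   ] 23.9
```

View pics/top9c.png

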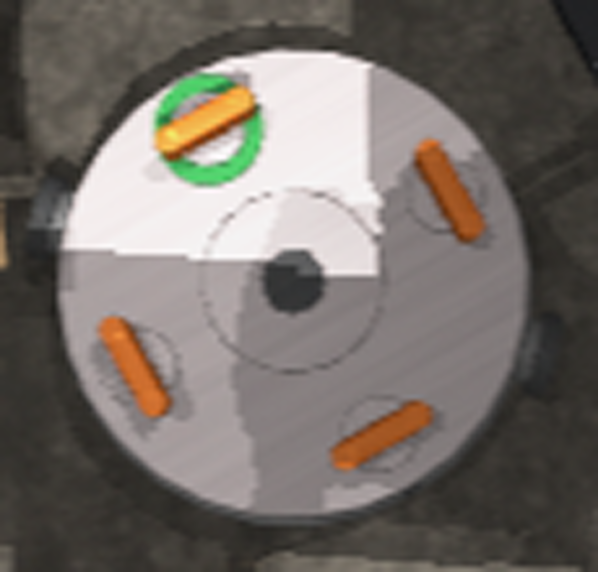

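View pics/side9.png

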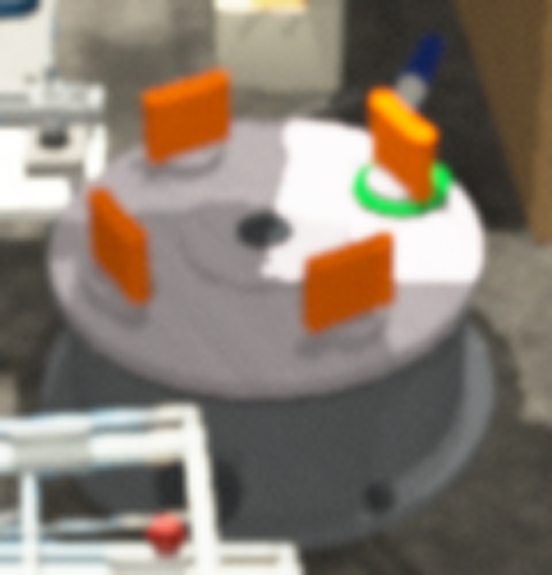

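All four wings look home. I'll check the angles numerically with PCA on the orange blobs.

Run:
```python
from h import *
import cv2
im=cv2.imread("pics/top9.png");h=cv2.cvtColor(im,cv2.COLOR_BGR2HSV)
k=cv2.inRange(h,(5,150,90),(25,255,255));k[:170]=0;k[280:]=0;k[:,:205]=0;k[:,320:]=0
n,l,st,c=cv2.connectedComponentsWithStats(k)
C=np.array([.504,.1635])
for i in range(1,n):
    if st[i,4]<20: continue
    p=np.argwhere(l==i)[:,::-1]
    w=np.array([ray("top",q,.119)[:2] for q in p]);m=w.mean(0);ev,V=np.linalg.eigh(np.cov((w-m).T));d=V[:,1]
    r=np.degrees(np.arctan2(*(m-C)[::-1]));a=np.degrees(np.arctan2(d[1],d[0]))
    print(m.round(4),"radius",np.linalg.norm(m-C).round(4),"radial",r.round(1),"cw angle",((r-a)%180).round(1),"wing",a.round(1)%180)
s=env.sense();print(s["contact_force"],s["opening"],s["time"])
```

```text
[0.5586 0.1931] radius 0.0622 radial 28.5 cw angle 89.9 wing 118.6
[0.5317 0.1062] radius 0.0636 radial -64.2 cw angle 88.0 wing 27.80000000000001
[0.4718 0.2201] radius 0.0651 radial 119.7 cw angle 92.0 wing 27.69999999999999
[0.4449 0.1327] radius 0.0667 radial -152.5 cw angle 89.6 wing 117.9
[-1.15007962  0.45888572 -1.18688495] 0.09124864558589509 24.0
```

Run:
```python
from plant import env
print(env.hand_in())
```

```text
the job is handed in; nothing more can be done
None
```

I turned the opposite screw clockwise to its stop first, then the right and left screws, and handed the job in. The gripper was open and clear of the pump, and about 24 s of the 58 s had been used.

- **Screw angles:** in the last top image the three wings measured 89.6° (opposite), 88.0° (right) and 92.0° (left). The already tight one read 89.9°; the stop is at 90° and the limit is about 80°.
- **Cover:** it looks flat in the side view. I did not measure its tilt separately.
- **Forces:** the contact force I read stayed under about 20 N throughout.
- **Right screw:** one reading disagreed. Near its stop the gripper opening fell to about 0 mm with the wing still between the pads, and the tool felt an 11 N upward push. I opened the gripper and lifted clear. The images showed the wing square, so I did not turn it again.

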